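# Trip test of a workshop bench's residual-current unit

### The arm

A 6-joint arm with a two-finger parallel gripper is mounted at the origin on the work surface. World frame = base frame: x ahead of the robot, y to its left, z up, the work surface at z = 0. Lengths are in m, angles in rad, forces in N, time in s.
With the tool pointing down it reaches from about 0.25 to 0.775 m from the base axis. Payload 4 kg.
Tool frame: the origin (TCP) lies between the finger pads; the fingertips stand 14 mm ahead of it and the grasp point (between the pads) lies 5 mm behind it; z points along the fingers, y is the line along which they close (so a half turn about z gives the same grasp; the last joint's range is limited). The gripper opens to 94 mm and grips with 3 to 60 N. Pads are 16 mm wide; open, the fingers measure 119 mm over their backs; the gripper's body (75 mm by 177 mm) begins 78 mm behind the grasp point.
Start: joints at [1.114, 0.087, 1.371, -0, 1.684, -0.103], TCP at [0.191, 0.516, 0.22] pointing down, gripper open.
Joint ranges: [-3.1, 3.1], [-0.76, 2.03], [0.27, 2.55], [-1.08, 4.22], [0.17, 2.65], [-2.57, 2.57]. Speed limits (rad/s): [2.79, 2.79, 3.14, 3.14, 3.14, 3.14].

### API

Orientations are given as [roll, pitch, yaw] about the fixed x, y, z axes, in that order (R = Rz(yaw) Ry(pitch) Rx(roll)).
In Python, from bench import robot, snapshot gives the robot as it stands.
- The arm moves only by the tool carry_out, never from a script. Its argument "motion" is text: rows parted by semicolons, each of 4 numbers parted by spaces: the shift along the tool's x, y, z each as a share of 0.15 m, from -1 to 1, then the turn about the tool's z as a share of 180 degrees, from -1 to 1. A call has exactly 8 rows; each row is the pose to reach, as a shift and turn from the pose commanded when the call began, along the tool's axes at that moment, turning the shorter way round; what a row does not reach only later rows make up. A row lasts 1/10 s, in which the tool goes at most 50 mm and 8.59 degrees, less where a joint would pass 70% of its speed; a pose out of reach is approached as far as the arm can. A call with a number of a shift or a turn outside -1 to 1 is refused whole. A call with a gripper value outside its range is refused whole. "grip" is the opening, from -1 (shut) to 1 (fully open), set as the call begins (left out, the last holds). The fingers move at their own pace and stop on an object; the grip force is fixed at half the most. Time passes only in rows, so rows that repeat a pose let the fingers close, or fill a call up. It gives the time, the measured TCP pose, the force, the opening and the grip force at its end, in the units of the state.
- robot.get_obs(): the state, without advancing time (a new reading comes with each control period).
- snapshot(name): name is "side" or "top"; returns a dict with "image" (400x640x3 uint8, red, green, blue), "fx", "fy", "cx", "cy" (pixels), "distortion" ([k1, k2, p1, p2, k3] as OpenCV has them; the pictures are not rectified), "pose" (4x4, takes a point from camera to world coordinates). Camera axes: x right, y up, looking along -z (the intrinsics and any distortion apply to the point x, -y, -z); pixel columns grow to the right and rows downward; lengths in m; the calibration is good to about 2 mm. A picture is of the moment at which its call begins. There is no depth.
- robot.close_job(): hands the job in; it is judged then, once.
The state is a dict: "time": time; "joint_positions": joint angles; "qvel": joint speeds; "joint_torque": joint torques, N m; "tool_pos": TCP position; "ee_rot": TCP orientation; "wrist_force": force on the tool from outside, world axes, zero at the start; "wrist_torque": the same for the moment, N m; "width": finger opening in m; "finger_force": force on a finger pad.
Only numpy, scipy, OpenCV 4.12 (cv2) and the standard library are available. Lean on these libraries where they do the work, as an engineer would, in place of code of your own. Each camera call takes 0.05 s, during which the arm holds its last target. There are 200 camera calls.

### The job

Do the routine trip test on the bench supply panel: gently press the test button of the residual-current unit and keep it in until the unit's wide lever drops, then lift that lever back up until it catches and stays up by itself. Feel your way: the button's height is not known beforehand and the panel must not be pushed hard. Leave the two narrow breaker levers up and the tools and parts on the bench where they are.

Things in the scene. Friction and masses are not known exactly. Their poses are not given: they have to be found in the camera images.
- panel: Grey fixed bench supply panel, 190 deep x 300 wide x 150 high mm. Origin at the underside, below the middle of its sloped face; x points level away from the operator, y left, z up. The face rises at 25 degrees from level and looks at the robot. Two modules sit on it side by side, 130 mm apart; which is left and which right varies.
- lamp_mid (a point): Middle of the axis of a strip lamp above the face (tube of 24 mm diameter, 330 mm long, parallel to panel y, on end posts), at panel x +10, z 280 mm. It stops a tool coming straight down on the modules: tilt the tool square to the face.
- rcd: Residual-current unit: white plate 110 (up the slope) x 120 (across) mm, with one wide black lever and one round black button. Origin in the middle of the plate's outer surface; z points squarely out of the face (25 degrees from vertical, towards the robot), x up the slope, y to the left across the face. Button left, lever right. Neither it nor the panel may be pushed with over 40 N.
- button_axis (a point): Point on the plate's surface on the test button's axis: rcd x 0, y +30, z 0 mm. Button of 20 mm diameter in a collar 30 mm across, 4 mm high; pressed along rcd -z. A hidden set screw puts its resting head anywhere from 12 to 22 mm above the plate. From rest it travels 10 mm against a spring (2.5 N, rising to 7.5 N at the hard stop) and trips the lever after 5 to 7 mm.
- test_button (a joint): How far the button is pushed in from its own rest (m): 0 out, 0.010 bottomed. Says nothing about where the head rests. It dips by itself and comes back as the lever is re-latched.
- lever_pivot (a point): Middle of the lever's hinge: rcd x -5, y -30, z +2 mm. The hinge line is parallel to rcd y.
- trip_lever (a joint): Lever angle (rad): 0 up, latched, leaning 35 degrees up the slope from the plate's normal; 1.22 dropped, 35 degrees down the slope. Sprung downwards; pushing it does not trip it. To re-latch push its lower side up the slope, past 0 to the stop at -0.06, with the button released; it then stays at about 0. Takes 1 to 2 N at first, about 10 N midway.
- lever_tip (a point): End of the lever, on its centre line, 60 mm from the hinge. The lever is a flat black paddle 30 wide (along rcd y) x 10 thick x 60 long mm.
- breaker: Twin breaker module beside the residual-current unit: same white plate, no button, two narrow levers (16 wide, 32 mm long). Not to be operated. Origin and axes as for rcd.
- breaker_l (a joint): Left narrow lever (rad): 0 up, 1.22 down; stays where it is put. Starts up at 0.
- breaker_r (a joint): Right narrow lever, the same.
- sprocket: Loose steel sprocket, 68 mm diameter, 14 mm high, lying in front of the panel. Origin under its centre.
- spanner: Loose steel spanner, 150 mm, lying in front of the panel. Origin under its middle.
- oil: Small oil bottle, 44 mm diameter, 110 mm high, standing left of the panel. Origin under its centre.
- grease: Grease jar, 72 mm diameter, 55 mm high, right of the panel. Origin under its centre.
- hub: Aluminium wheel hub, 44 mm diameter, 62 mm high, standing in front of the panel, on its left. Origin under its centre.
- driver: Screwdriver, 190 mm, lying on the left. Origin under its middle.
- bitbox: Open blue tray 120 x 160 x 50 mm on the right. Origin under its centre.

How it is judged:
On the way, in this order (a step that is already met when the one before it is completed fails the run):
1. the test button is held in (more than 3 mm) with the wide lever dropped (past 1.0 rad) (value of joint test_button above 0.003 m and value of joint trip_lever above 1 rad), for 0.05 s.
2. the wide lever is back up (within 0.1 rad) and the button is out (under 2 mm) (value of joint trip_lever below 0.1 rad and value of joint test_button below 0.002 m), for 0.2 s.
At the end, for the whole second after the job is handed in: The wide lever is latched up (within 0.1 rad of 0) with nothing holding it, the test button is out (under 2 mm), both narrow breaker levers are up (under 0.15 rad), every loose thing is within 30 mm of where it was and the oil bottle is upright (within 0.2 rad) (all of step 2 and value of joint trip_lever above -0.1 rad and value of joint each of breaker_l, breaker_r below 0.15 rad and distance of each of sprocket, spanner, oil, grease, hub, driver, bitbox from where it was at the start of the episode below 0.03 m and angle between oil's own z axis and vertical below 0.2 rad); the robot touches nothing.
It fails at once if the panel or its residual-current unit is pushed with more than 40 N (contact force between any of the arm, the fingers and rcd above 40 N or contact force between any of the arm, the fingers and panel above 40 N).
It fails at once if a narrow breaker lever is moved (more than 0.3 rad) (value of joint any of breaker_l, breaker_r above 0.3 rad).
It also fails if it takes over 48 s, if anything falls off the work surface, if the arm or the gripper's body presses on something with over 40 N, if the wrist force passes 120 N, or if a joint passes its speed limit or range.

## Working session

There is one attempt and no reset: what is moved stays moved. The work goes in short steps, Python scripts to look and compute and a tool call to move; the robot and the scene stay as the last step left them, time stands still between calls to the robot, and variables do not carry over. Pictures are saved under pics/ and viewed, at most 10 in all, crops included, and the job is handed in when it is done.

Besides the shell and the picture viewer there is one more tool, called after "Emit:" as a command line: name --argument value ..., lists and objects as JSON in quotes. carry_out: Moves the arm, as the interface text tells. Shift numbers are shares of 0.15 m and turn numbers shares of 180 degrees, none past 1 either way. Its arguments: {"type":"object","properties":{"motion":{"type":"string"},"grip":{"type":"number"}},"required":["motion"]}

```bash
ls; mkdir -p pics
python3 - <<'E'
from bench import robot,snapshot
import cv2,pickle
o=robot.get_obs();print(o)
S={}
for n in("side","top"):
    s=snapshot(n);S[n]=s;cv2.imwrite(f"pics/{n}0.png",s["image"][...,::-1]);print(n,s["fx"],s["cx"],s["cy"],s["distortion"],s["pose"])
pickle.dump(S,open("s0.pkl","wb"))
E
```

```text
pics
{'time': 0.0, 'joint_positions': array([ 1.11388259e+00,  8.79442248e-02,  1.37224905e+00, -1.78798918e-06,
        1.68358543e+00, -1.03090365e-01]), 'qvel': array([-0.00026012,  0.00140212, -0.0013694 , -0.00123515,  0.00239193,
       -0.00052601]), 'joint_torque': array([-2.92590712e-04, -3.40174413e+01, -3.02429545e+01,  7.17661483e-02,
        3.29595082e-02, -1.67737135e-04]), 'tool_pos': array([0.19033886, 0.51546469, 0.21831267]), 'ee_rot': array([-3.13941802e+00, -2.23194533e-04,  2.78776884e+00]), 'wrist_force': array([ 0.30196327, -0.35642221, -0.14459599]), 'wrist_torque': array([0.00964705, 0.01573065, 0.00719917]), 'finger_force': 0.0, 'width': 0.09388002367673354}
side 389.2989509558737 320.71128715950755 205.23434181922107 [0.0166399 0.        0.        0.        0.       ] [[ 0.69330528  0.44599726 -0.56605144 -0.07995527]
 [-0.72064071  0.43145431 -0.54270079 -0.68901552]
 [ 0.00218227  0.78417703  0.62053334  0.94900928]
 [ 0.          0.          0.          1.        ]]
top 362.1985401813239 313.35688205758805 197.36407689841985 [-0.08276689  0.          0.          0.          0.        ] [[ 0.01340887  0.99483596 -0.10060621  0.50899826]
 [-0.99971824  0.01136738 -0.02083779 -0.02390676]
 [-0.01958656  0.10085728  0.99470809  1.19488384]
 [ 0.          0.          0.          1.        ]]
```

View pics/side0.png

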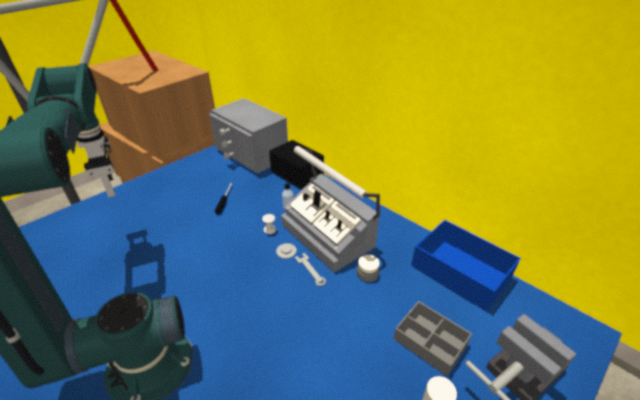

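View pics/top0.png

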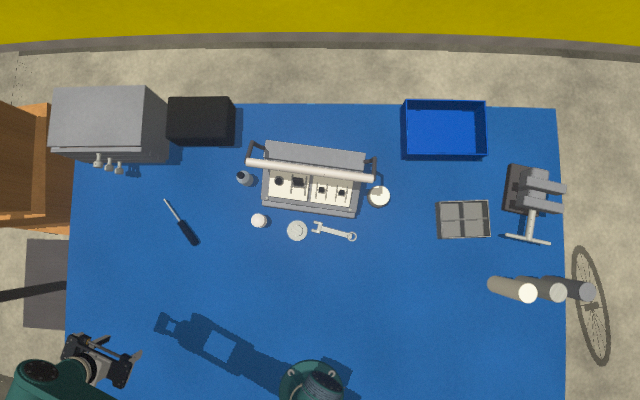

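The side view shows the panel at about (333,220), with the RCD on the left. In the top view it is at about (315,180), with the lamp over its upper part. I'll enlarge both for measuring.

Run:
```python
import pickle,cv2,numpy as np
S=pickle.load(open("s0.pkl","rb"))
def crop(n,x,y,w,h,k):
    im=cv2.resize(S[n]["image"][y:y+h,x:x+w,::-1],None,fx=k,fy=k,interpolation=cv2.INTER_CUBIC)
    for i in range(0,w,10): cv2.putText(im,str(x+i),(i*k,8),0,.3,(0,0,255));cv2.line(im,(i*k,10),(i*k,16),(0,0,255))
    for j in range(0,h,10): cv2.putText(im,str(y+j),(0,j*k+4),0,.3,(0,0,255));cv2.line(im,(20,j*k),(26,j*k),(0,0,255))
    cv2.imwrite(f"pics/{n}crop.png",im)
crop("side",270,140,120,150-60,6) if 0 else crop("side",270,140,130,140,4)
crop("top",235,130,160,100,5)
```

```text
(no output)
```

View pics/sidecrop.png

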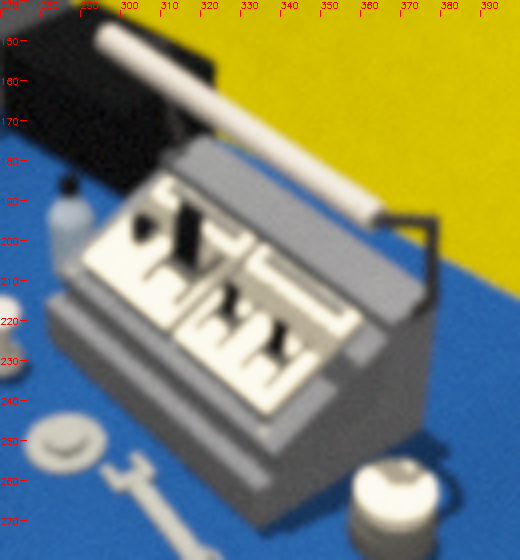

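View pics/topcrop.png

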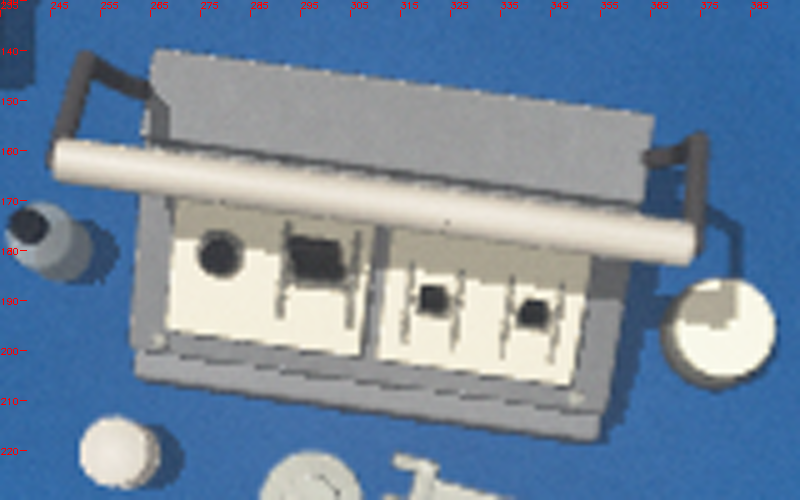

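```bash
cat > h.py <<'E'
import pickle,cv2,numpy as np
from scipy.spatial.transform import Rotation as Ro
def proj(s,P):
    T=np.linalg.inv(s["pose"]);p=(np.atleast_2d(P)@T[:3,:3].T+T[:3,3])*[1,-1,-1]
    K=np.array([[s["fx"],0,s["cx"]],[0,s["fy"],s["cy"]],[0,0,1]])
    return cv2.projectPoints(p,np.zeros(3),np.zeros(3),K,np.array(s["distortion"],float))[0][:,0]
E
cat > fit.py <<'E'
from h import *
from scipy.optimize import least_squares
S=pickle.load(open("s0.pkl","rb"))
c=lambda u,v,z=0:("m",u/1e3,v/1e3,z/1e3)
side=[(c(55,60),165,175),(c(-55,60),83,257),(c(-55,-60),170,332),(c(-55,-70),180,340),(c(-55,-190),268,415),(c(55,-190),363,320),(c(55,-60),252,238),(("L",.165),103,38),(("L",-.165),374,213)]
top=[(c(-55,60),167,330),(c(-55,-60),361,356),(c(-55,-70),377,360),(c(-55,-190),575,386),(("L",.165),52,160),(("L",-.165),697,243),(c(0,30,17),220,252)]
tilt=Ro.from_euler("y",-25,degrees=True)
def frames(q):
    x,y,yaw,dx,h=q; Rp=Ro.from_euler("z",yaw);p=np.array([x,y,0])
    return Rp,p,Rp*tilt,p+Rp.apply([dx,.065,h])
def pt(q,f):
    Rp,p,Rr,r=frames(q)
    return p+Rp.apply([.01,f[1],.28]) if f[0]=="L" else r+Rr.apply(f[1:])
def res(q):
    out=[]
    for n,l,k,o in(("side",side,4,(270,140)),("top",top,5,(235,130))):
        uv=proj(S[n],np.array([pt(q,a[0]) for a in l]))
        m=np.array([[(a[1]+.5)/k-.5+o[0],(a[2]+.5)/k-.5+o[1]] for a in l]);out.append(uv-m)
    return np.concatenate(out).ravel()
r=least_squares(res,[.55,0,0,0,.1],loss="soft_l1")
if __name__=="__main__":
    print(r.x);print(res(r.x).reshape(-1,2).round(1))
    Rp,p,Rr,o=frames(r.x);print(o,Rr.as_euler("xyz"))
    print("button",o+Rr.apply([0,.03,.022]),"tip",o+Rr.apply([-.005,-.03,.002]))
np.save("q.npy",r.x)
E
python3 fit.py
```

```text
[ 0.66225821  0.00747578 -0.11944865 -0.00287765  0.11754713]
[[ 1.   0.6]
 [-0.5  1.1]
 [-1.3 -0.4]
 [-2.  -0.9]
 [-0.3 -0.2]
 [-0.2 -0.6]
 [ 1.   0.7]
 [ 0.1 -0.1]
 [ 0.5  1.4]
 [ 0.2 -0.2]
 [ 0.1 -0.3]
 [ 0.1 -0.7]
 [-0.4 -0.8]
 [ 1.2  0.2]
 [-0.5 -0. ]
 [-0.3  1.2]]
[0.66714678 0.07235554 0.11754713] [ 0.         -0.43633231 -0.11944865]
button [0.66149037 0.10324972 0.1374859 ] tip [0.65823337 0.04321003 0.11724665]
```

The fit is consistent to about 1 px (roughly 3 mm), and the plate height is plausible. The moves only turn about the tool's own z, so I need to check the gripper's shape before planning around the lamp.

Run:
```python
from h import *
from scipy.spatial.transform import Rotation as Ro
from bench import robot
S=pickle.load(open("s0.pkl","rb"));o=robot.get_obs()
R=Ro.from_euler("xyz",o["ee_rot"]).as_matrix();p=o["tool_pos"];print(R.round(3))
out=[]
for n,(x,y,w,h),k in(("top",(40,310,110,90),5),("side",(50,100,90,110),4)):
    im=cv2.resize(S[n]["image"][y:y+h,x:x+w,::-1],None,fx=k,fy=k,interpolation=cv2.INTER_CUBIC)
    for lab,v in(("o",[0,0,0]),("x",[.04,0,0]),("y",[0,.06,0]),("B",[0,0,-.083]),("X",[.0375,0,-.083]),("Y",[0,.0885,-.083])):
        u=(proj(S[n],p+R@np.array(v))[0]-[x,y])*k;cv2.putText(im,lab,(int(u[0]),int(u[1])),0,.5,(0,255,255),1);cv2.circle(im,(int(u[0]),int(u[1])),3,(0,0,255),-1)
    out.append(cv2.copyMakeBorder(im,0,max(0,450-h*k),0,0,cv2.BORDER_CONSTANT)[:450])
im=np.hstack(out);im=im[:,:];cv2.imwrite("pics/grip.png",cv2.resize(im,None,fx=.85,fy=.85))
```

```text
[[-0.938  0.347 -0.001]
 [ 0.347  0.938 -0.002]
 [ 0.    -0.002 -1.   ]]
```

View pics/grip.png

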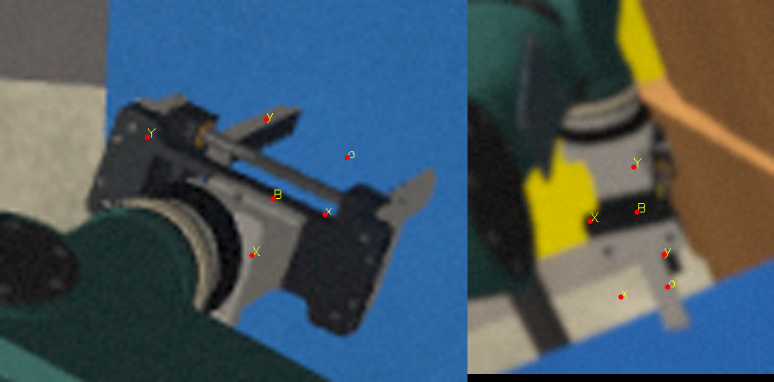

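Emit:
carry_out --motion "-0.33 -0.27 -0.27 0;-0.6 -0.5 -0.5 0;-0.8 -0.8 -0.8 0;-1 -0.8 -0.8 0;-1 -0.8 -0.8 0;-1 -0.8 -0.8 0;-1 -0.8 -0.8 0;-1 -0.8 -0.8 0" --grip -1

```text
time: 0.9
tool_pos: [0.2889, 0.3518, 0.3381]
ee_rot: [-3.14, -0.002, 2.789]
wrist_force: [-0.3, -0.5, -1.2]
width: 0.0334
finger_force: 0.0
```

Emit:
carry_out --motion "-0.33 -0.27 -0.27 0;-0.6 -0.5 -0.5 0;-0.8 -0.8 -0.8 0;-1 -0.8 -0.8 0;-1 -0.8 -0.8 0;-1 -0.8 -0.8 0;-1 -0.8 -0.8 0;-1 -0.8 -0.8 0"

```text
time: 1.7
tool_pos: [0.3881, 0.1881, 0.4581]
ee_rot: [-3.14, -0.002, 2.79]
wrist_force: [-0.5, -0.6, -0.4]
width: 0.0006
finger_force: 0.0
```

Run:
```python
from bench import robot
o=robot.get_obs();print(o["time"],o["joint_positions"].round(3),o["tool_pos"].round(4),o["ee_rot"].round(4),o["width"])
```

```text
1.7 [ 3.190e-01 -9.500e-02  1.074e+00  1.000e-03  2.165e+00 -9.000e-01] [0.3881 0.1881 0.4581] [-3.1403e+00 -2.5000e-03  2.7903e+00] 0.0006317626627217658
```

Emit:
carry_out --motion "-0.2 -0.1 -0.25 -0.02;-0.4 -0.2 -0.5 -0.05;-0.6 -0.2 -0.75 -0.075;-0.8 -0.2 -1 -0.075;-0.8 -0.2 -1 -0.075;-0.8 -0.2 -1 -0.075;-0.8 -0.2 -1 -0.075;-0.8 -0.2 -1 -0.075"

```text
time: 2.5
tool_pos: [0.4864, 0.1173, 0.6059]
ee_rot: [3.14, 0.006, 3.025]
wrist_force: [-1.0, 0.9, 0.0]
width: 0.0002
finger_force: 0.0
```

Run:
```python
from bench import robot
o=robot.get_obs();print(o["time"],o["joint_positions"].round(3),o["tool_pos"].round(4),o["ee_rot"].round(4),o["width"])
```

```text
2.5 [ 1.230e-01  3.080e-01  2.740e-01  1.000e-03  2.553e+00 -1.331e+00] [0.4864 0.1173 0.6059] [3.1396 0.0058 3.0254] 0.00023389881475695178
```

Emit:
carry_out --motion "-0.3 0 0 0;-0.6 0 0 0;-0.8 0 0 0;-0.8 0 0 0;-0.8 0 0 0;-0.8 0 0 0;-0.8 0 0 0;-0.8 0 0 0"

```text
time: 3.3
tool_pos: [0.5703, 0.0965, 0.5586]
ee_rot: [3.132, 0.033, 3.024]
wrist_force: [-0.0, -0.4, 0.0]
width: 0.0002
finger_force: 0.0
```

Run:
```python
from bench import robot
o=robot.get_obs();print(o["time"],o["joint_positions"].round(3),o["tool_pos"].round(4),o["ee_rot"].round(4),o["width"])
```

```text
3.3 [ 0.067  0.398  0.274  0.005  2.435 -1.381] [0.5703 0.0965 0.5586] [3.1317 0.0333 3.0238] 0.00016969121686572273
```

Emit:
carry_out --motion "-0.3 0 0 0;-0.6 0 0 0;-1 0 0 0;-1 0 0 0;-1 0 -0.5 0;-1 0 -1 0;-1 0 -1 0;-1 0 -1 0"

```text
time: 4.1
tool_pos: [0.6085, 0.0675, 0.5413]
ee_rot: [3.125, 0.066, 3.023]
wrist_force: [0.2, 0.4, -0.4]
width: 0.0001
finger_force: 0.0
```

Run:
```python
from bench import robot
o=robot.get_obs();print(o["time"],o["joint_positions"].round(3),o["tool_pos"].round(4),o["ee_rot"].round(4),o["width"])
```

```text
4.1 [ 0.013  0.429  0.274  0.012  2.371 -1.431] [0.6085 0.0675 0.5413] [3.1245 0.0655 3.0233] 7.872907147722961e-05
```

Emit:
carry_out --motion "0 0 0 0;0.2 0 0.2 0;0.4 0 0.4 0;0.4 0 0.4 0;0.4 0 0.4 0;0.4 0 0.4 0;0.4 0 0.4 0;0.4 0 0.4 0"

```text
time: 4.9
tool_pos: [0.5566, 0.0749, 0.4758]
ee_rot: [3.125, 0.065, 3.023]
wrist_force: [0.3, 0.4, -0.3]
width: 0.0003
finger_force: 0.0
```

Run:
```python
from bench import robot
o=robot.get_obs();print(o["time"],o["joint_positions"].round(3),o["tool_pos"].round(4),o["ee_rot"].round(4),o["width"])
```

```text
4.9 [ 0.028  0.167  0.767  0.009  2.141 -1.419] [0.5566 0.0749 0.4758] [3.1246 0.0647 3.0227] 0.00030404998544941546
```

Emit:
carry_out --motion "-0.2 0 0.2 0;-0.4 0 0.4 0;-0.6 0.1 0.6 0;-0.8 0.1 0.6 0;-1 0.2 0.6 0;-1 0.2 0.6 0;-1 0.2 0.6 0;-1 0.2 0.6 0"

```text
time: 5.7
tool_pos: [0.7128, 0.0877, 0.3957]
ee_rot: [3.125, 0.063, 3.023]
wrist_force: [-0.3, 0.0, 1.2]
width: 0.0004
finger_force: 0.0
```

Emit:
carry_out --motion "-1 0.2 0 0;-1 0.2 0 0;-1 0.2 0 0;-1 0.2 0 0;-1 0.2 0 0;-1 0.2 0 0;-1 0.2 0 0;-1 0.2 0 0"

```text
time: 6.5
tool_pos: [0.7941, 0.0919, 0.3556]
ee_rot: [3.115, 0.103, 3.022]
wrist_force: [0.2, -0.3, 0.6]
width: 0.0
finger_force: 0.0
```

Run:
```python
from bench import robot
o=robot.get_obs();print(o["time"],o["joint_positions"].round(3),o["tool_pos"].round(4),o["ee_rot"].round(4),o["width"])
```

```text
6.5 [ 0.04   0.704  0.274  0.011  2.057 -1.407] [0.7941 0.0919 0.3556] [3.1153 0.1031 3.0221] 4.1804677942706796e-05
```

Emit:
carry_out --motion "-0.2 -0.3 -0.2 0;-0.4 -0.6 -0.4 0;-0.6 -1 -0.5 0;-0.8 -1 -0.5 0;-1 -1 -0.5 0;-1 -1 -0.5 0;-1 -1 -0.5 0;-1 -1 -0.5 0"

```text
time: 7.3
tool_pos: [0.8058, -0.0609, 0.3611]
ee_rot: [3.113, 0.14, 3.022]
wrist_force: [-0.5, 0.2, 0.1]
width: 0.0004
finger_force: 0.0
```

Emit:
carry_out --motion "-1 -0.4 -0.7 0;-1 -0.4 -0.7 0;-1 -0.4 -0.7 0;-1 -0.4 -0.7 0;-1 -0.4 -0.7 0;-1 -0.4 -0.7 0;-1 -0.4 -0.7 0;-1 -0.4 -0.7 0"

```text
time: 8.1
tool_pos: [0.7987, -0.1161, 0.383]
ee_rot: [3.114, 0.182, 3.02]
wrist_force: [-0.7, 0.6, -0.3]
width: 0.0004
finger_force: 0.0
```

Run:
```python
from bench import robot
o=robot.get_obs();print(o["time"],o["joint_positions"].round(3),o["tool_pos"].round(4),o["ee_rot"].round(4),o["width"])
```

```text
8.1 [-0.234  0.672  0.275  0.053  2.016 -1.659] [ 0.7987 -0.1161  0.383 ] [3.1143 0.1822 3.0201] 0.00040821520585666637
```

Emit:
carry_out --motion "-1 -0.3 -0.6 0;-1 -0.3 -0.6 0;-1 -0.3 -0.6 0;-1 -0.3 -0.6 0;-1 -0.3 -0.6 0;-1 -0.3 -0.6 0;-1 -0.3 -0.6 0;-1 -0.3 -0.6 0"

```text
time: 8.9
tool_pos: [0.7977, -0.1512, 0.3968]
ee_rot: [3.117, 0.224, 3.019]
wrist_force: [-0.5, 0.1, -0.6]
width: 0.0006
finger_force: 0.0
```

Emit:
carry_out --motion "-1 0 -0.4 0;-1 0 -0.4 0;-1 0 -0.4 0;-1 0 -0.4 0;-1 0 -0.4 0;-1 0 -0.4 0;-1 0 -0.4 0;-1 0 -0.4 0"

```text
time: 9.7
tool_pos: [0.8144, -0.1467, 0.3985]
ee_rot: [3.119, 0.267, 3.018]
wrist_force: [0.4, 0.2, 0.2]
width: 0.0005
finger_force: 0.0
```

Emit:
carry_out --motion "-1 0 -0.4 0;-1 0 -0.4 0;-1 0 -0.4 0;-1 0 -0.4 0;-1 0 -0.4 0;-1 0 -0.4 0;-1 0 -0.4 0;-1 0 -0.4 0"

```text
time: 10.5
tool_pos: [0.8275, -0.1425, 0.4051]
ee_rot: [3.12, 0.31, 3.017]
wrist_force: [0.3, 0.0, -0.7]
width: 0.0006
finger_force: 0.0
```

Run:
```python
from bench import robot
o=robot.get_obs();print(o["time"],o["joint_positions"].round(3),o["tool_pos"].round(4),o["ee_rot"].round(4),o["width"])
```

```text
10.5 [-0.263  0.657  0.275  0.067  1.905 -1.681] [ 0.8275 -0.1425  0.4051] [3.1202 0.3102 3.0166] 0.0006019877444869289
```

Emit:
carry_out --motion "-1 0 -0.3 0;-1 0 -0.3 0;-1 0 -0.3 0;-1 0 -0.3 0;-1 0 -0.3 0;-1 0 -0.3 0;-1 0 -0.3 0;-1 0 -0.3 0"

```text
time: 11.3
tool_pos: [0.8446, -0.1397, 0.407]
ee_rot: [3.122, 0.354, 3.016]
wrist_force: [0.9, 1.2, -0.5]
width: 0.0007
finger_force: 0.0
```

Emit:
carry_out --motion "-1 0 -0.3 0;-1 0 -0.3 0;-1 0 -0.3 0;-1 0 -0.3 0;-1 0 -0.3 0;-1 0 -0.3 0;-1 0 -0.3 0;-1 0 -0.3 0"

```text
time: 12.1
tool_pos: [0.858, -0.1371, 0.4141]
ee_rot: [3.123, 0.399, 3.015]
wrist_force: [-0.5, -0.1, -0.5]
width: 0.0009
finger_force: 0.0
```

Emit:
carry_out --motion "-1 0 -0.3 0;-1 0 -0.3 0;-1 0 -0.3 0;-1 0 -0.3 0;-1 0 -0.3 0;-1 0 -0.3 0;-1 0 -0.3 0;-1 0 -0.3 0"

```text
time: 12.9
tool_pos: [0.868, -0.1348, 0.426]
ee_rot: [3.124, 0.444, 3.014]
wrist_force: [0.2, -0.4, 0.5]
width: 0.0003
finger_force: 0.0
```

```bash
cat > st.py <<'E'
from h import *
from fit import frames
from bench import robot
np.set_printoptions(suppress=True,precision=4)
o=robot.get_obs();Rp,p,Rr,c=frames(np.load("q.npy"))
R=Ro.from_euler("xyz",o["ee_rot"])
tip=o["tool_pos"]+R.apply([0,0,.014])
print(o["time"],o["joint_positions"],o["tool_pos"],o["ee_rot"],o["wrist_force"])
print("tip in rcd mm",1e3*Rr.inv().apply(tip-c),"tool z in rcd",Rr.inv().apply(R.apply([0,0,1])),"x",Rr.inv().apply(R.apply([1,0,0])))
print("F in rcd",Rr.inv().apply(o["wrist_force"]))
def share(t): # rcd tip target mm -> shares
    return R.inv().apply(c+Rr.apply(np.array(t)/1e3)-tip)/.15
E
python3 -c "
from st import *
print(share([0,30,60]))
for x,y,z in [(0,30,60)]: print((c+Rr.apply([0,.03,.06])))"
```

```text
12.9 [-0.2447  0.6507  0.2749  0.0695  1.7761 -1.6623] [ 0.868  -0.1348  0.426 ] [3.1236 0.4439 3.0137] [ 0.2459 -0.3922  0.4833]
tip in rcd mm [ 333.5225 -181.5583  170.8388] tool z in rcd [ 0.0077  0.0144 -0.9999] x [-0.9999  0.0076 -0.0076]
F in rcd [ 0.4679 -0.3601  0.3151]
[2.2397 1.3829 0.742 ]
[0.6455 0.1052 0.1719]
```

Emit:
carry_out --motion "0.2 0.1 -0.1 0;0.5 0.3 -0.16 0;0.8 0.5 -0.16 0;1 0.7 -0.16 0;1 0.7 -0.16 0;1 0.7 -0.16 0;1 0.7 -0.16 0;1 0.7 -0.16 0"

```text
time: 13.7
tool_pos: [0.7372, -0.0138, 0.3866]
ee_rot: [3.124, 0.447, 3.012]
wrist_force: [-0.4, 0.6, -0.7]
width: 0.0005
finger_force: 0.0
```

Emit:
carry_out --motion "0.2 0.15 0 0;0.5 0.3 0 0;0.8 0.5 0 0;1 0.7 0 0;1 0.7 0 0;1 0.7 0 0;1 0.7 0 0;1 0.7 0 0"

```text
time: 14.5
tool_pos: [0.6157, 0.1076, 0.3234]
ee_rot: [3.123, 0.446, 3.011]
wrist_force: [0.0, 0.5, -0.5]
width: 0.0006
finger_force: 0.0
```

```bash
python3 -c "
from st import *
print(share([0,30,60]))"
```

```text
14.5 [ 0.1336 -0.0587  1.3792 -0.0967  1.3853 -1.3144] [0.6157 0.1076 0.3234] [3.1234 0.4459 3.0115] [ 0.0479  0.5359 -0.5285]
tip in rcd mm [ 37.0224  29.1001 195.9172] tool z in rcd [ 0.0097  0.0135 -0.9999] x [-0.9999  0.0096 -0.0096]
F in rcd [-0.2381  0.5378 -0.4721]
[ 0.2555 -0.0087  0.9037]
```

Emit:
carry_out --motion "0.25 0 0 0;0.25 0 0.2 0;0.25 0 0.5 0;0.25 0 0.8 0;0.25 0 1 0;0.25 0 1 0;0.25 0 1 0;0.25 0 1 0"

```text
time: 15.3
tool_pos: [0.6463, 0.1076, 0.1742]
ee_rot: [3.122, 0.449, 3.013]
wrist_force: [0.2, 0.2, -0.6]
width: 0.0006
finger_force: 0.0
```

Run:
```python
from st import *
from bench import snapshot
print(share([0,30,25]))
out=[]
for n,(x,y,w,h),k in(("top",(235,130,110,90),5),("side",(270,130,90,110),4)):
    s=snapshot(n);im=s["image"].copy()[...,::-1]
    im=cv2.resize(im[y:y+h,x:x+w],None,fx=k,fy=k,interpolation=cv2.INTER_CUBIC)
    for lab,P in(("b",c+Rr.apply([0,.03,.017])),("t",tip),("",c+Rr.apply([-.055,.06,0])),("",c+Rr.apply([-.055,-.06,0])),("",c+Rr.apply([.055,.06,0])),("",c+Rr.apply([.055,-.06,0]))):
        u=(proj(s,P)[0]-[x,y]+.5)*k;u=u.astype(int);cv2.putText(im,lab,tuple(u+2),0,.4,(0,0,255),1);cv2.circle(im,tuple(u),2,(0,0,255),-1)
    out.append(cv2.copyMakeBorder(im,0,450-h*k,0,0,cv2.BORDER_CONSTANT) if h*k<450 else im)
cv2.imwrite("pics/at.png",cv2.resize(np.hstack(out),None,fx=.85,fy=.85))
```

```text
15.3 [ 0.125   0.038   1.5794 -0.1023  1.0856 -1.2936] [0.6463 0.1076 0.1742] [3.1222 0.449  3.0126] [ 0.1863  0.2141 -0.6468]
tip in rcd mm [ 1.5424 32.7457 47.896 ] tool z in rcd [ 0.0128  0.0152 -0.9998] x [-0.9999  0.0086 -0.0127]
F in rcd [-0.1288  0.2348 -0.6536]
[ 0.0121 -0.0207  0.1522]
```

View pics/at.png

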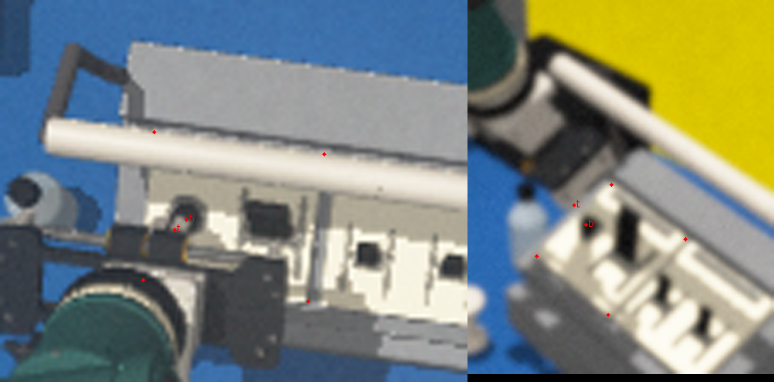

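Emit:
carry_out --motion "0.01 -0.02 0.04 0;0.01 -0.02 0.08 0;0.01 -0.02 0.12 0;0.01 -0.02 0.14 0;0.01 -0.02 0.14 0;0.01 -0.02 0.14 0;0.01 -0.02 0.14 0;0.01 -0.02 0.14 0"

```text
time: 16.2
tool_pos: [0.6523, 0.1044, 0.1515]
ee_rot: [3.123, 0.445, 3.014]
wrist_force: [-0.5, -0.9, 0.2]
width: 0.0003
finger_force: 0.0
```

Emit:
carry_out --motion "0 0 0.005 0;0 0 0.01 0;0 0 0.015 0;0 0 0.02 0;0 0 0.02 0;0 0 0.02 0;0 0 0.02 0;0 0 0.02 0"

```text
time: 17.0
tool_pos: [0.6534, 0.1042, 0.1486]
ee_rot: [3.124, 0.444, 3.014]
wrist_force: [-3.0, -0.2, 3.2]
width: 0.0004
finger_force: 2.0
```

```bash
python3 st.py
```

```text
17.0 [ 0.1166  0.0698  1.5967 -0.1004  1.0405 -1.2988] [0.6534 0.1042 0.1486] [3.1235 0.4444 3.0138] [-3.0321 -0.2292  3.2103]
tip in rcd mm [-2.5662 30.1861 21.5282] tool z in rcd [ 0.0082  0.0145 -0.9999] x [-0.9999  0.0075 -0.0081]
F in rcd [-1.3469 -0.5889  4.1702]
```

Emit:
carry_out --motion "0 0 0.005 0;0 0 0.01 0;0 0 0.015 0;0 0 0.02 0;0 0 0.025 0;0 0 0.03 0;0 0 0.035 0;0 0 0.035 0"

```text
time: 17.8
tool_pos: [0.6557, 0.1039, 0.1436]
ee_rot: [3.124, 0.444, 3.014]
wrist_force: [-3.4, -0.1, 3.8]
width: 0.0003
finger_force: 2.6
```

```bash
cat > look.py <<'E'
from st import *
from bench import snapshot
import sys
s=snapshot("side");x,y,w,h,k=290,160,70,80,6
im=cv2.resize(s["image"][y:y+h,x:x+w,::-1],None,fx=k,fy=k,interpolation=cv2.INTER_CUBIC)
cv2.imwrite(sys.argv[1],im)
E
python3 look.py pics/p1.png
```

```text
17.8 [ 0.1156  0.0781  1.598  -0.1006  1.031  -1.2987] [0.6557 0.1039 0.1436] [3.1237 0.4443 3.0137] [-3.3556 -0.1348  3.7665]
tip in rcd mm [-2.5513 30.1706 16.0209] tool z in rcd [ 0.0081  0.0143 -0.9999] x [-0.9999  0.0076 -0.0079]
F in rcd [-1.4132 -0.5337  4.8149]
```

View pics/p1.png

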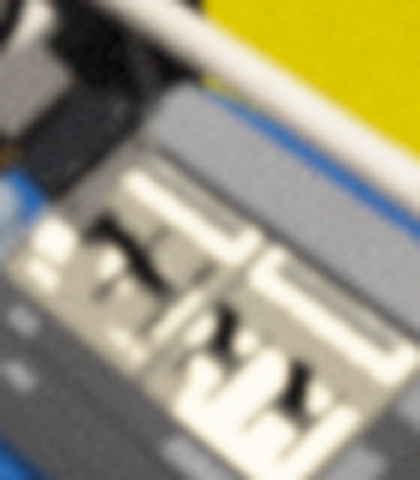

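Run:
```python
from st import *
S=pickle.load(open("s0.pkl","rb"))
for n,P in dict(piv=(-5,-30,2),up=(29.4,-30,51),down=(-39.4,-30,51),btn=(0,30,16)).items(): print(n,(proj(S["side"],c+Rr.apply(np.array(P)/1e3))[0]-[290,160])*6)
```

```text
17.85 [ 0.1156  0.078   1.598  -0.1007  1.0312 -1.2988] [0.6557 0.1039 0.1437] [3.1237 0.4443 3.0138] [-3.6191  0.2641  4.0862]
tip in rcd mm [-2.54   30.1499 16.1125] tool z in rcd [ 0.008   0.0143 -0.9999] x [-0.9999  0.0075 -0.0079]
F in rcd [-1.5583 -0.169   5.2353]
piv [153.2202 283.8576]
up [167.2652 193.7386]
down [ 79.3589 278.6316]
btn [ 86.7122 214.8798]
```

The picture shows the lever in mid-swing, from about (160,285) to (95,220), so the unit has tripped. I'll hold the button slightly deeper and look again.

Emit:
carry_out --motion "0 0 0.005 0;0 0 0.007 0;0 0 0.007 0;0 0 0.007 0;0 0 0.007 0;0 0 0.007 0;0 0 0.007 0;0 0 0.007 0"

```text
time: 18.65
tool_pos: [0.6561, 0.1039, 0.1428]
ee_rot: [3.124, 0.444, 3.014]
wrist_force: [-4.1, -0.5, 4.8]
width: 0.0007
finger_force: 2.9
```

```bash
python3 look.py pics/p2.png; python3 -c "
from st import *
print(share([-75,30,40]),share([-75,-30,40]))"
```

```text
18.65 [ 0.1154  0.0795  1.5983 -0.1007  1.0292 -1.2988] [0.6561 0.1039 0.1428] [3.1237 0.4444 3.0138] [-4.1163 -0.4954  4.8366]
tip in rcd mm [-2.5371 30.1827 15.0805] tool z in rcd [ 0.0081  0.0143 -0.9999] x [-0.9999  0.0075 -0.008 ]
F in rcd [-1.6065 -0.9823  6.0857]
18.7 [ 0.1155  0.0796  1.5983 -0.1007  1.0292 -1.2987] [0.6561 0.1039 0.1427] [3.1237 0.4443 3.0138] [-3.5022 -1.4856  4.5922]
tip in rcd mm [-2.5554 30.2007 15.0504] tool z in rcd [ 0.0081  0.0143 -0.9999] x [-0.9999  0.0075 -0.008 ]
F in rcd [-1.0502 -1.8924  5.5567]
[ 0.4816 -0.0025 -0.1702] [ 0.4786 -0.4025 -0.176 ]
```

View pics/p2.png

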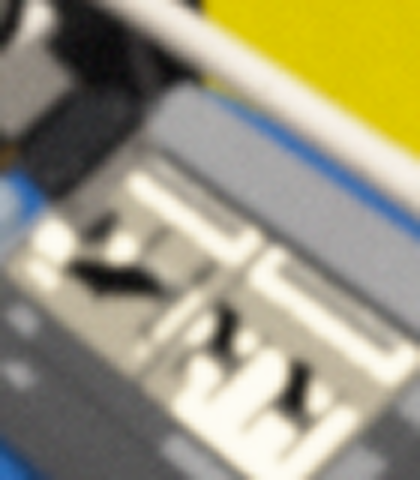

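The lever has dropped, lying from about (65,265) to (155,285), and the button is still held in. Next I back off, go down the slope and get behind the lever.

Emit:
carry_out --motion "0 0 -0.1 0;0 0 -0.17 0;0.2 0 -0.17 0;0.48 0 -0.17 0;0.48 0 -0.17 0;0.48 -0.2 -0.17 0;0.48 -0.4 -0.17 0;0.48 -0.4 -0.17 0"

```text
time: 19.5
tool_pos: [0.5738, 0.0512, 0.1349]
ee_rot: [3.124, 0.446, 3.011]
wrist_force: [0.5, -0.1, 0.5]
width: 0.0002
finger_force: 0.0
```

```bash
python3 -c "
from st import *
print(share([-50,-30,38]),share([5,-30,38]))"
```

```text
19.5 [ 0.0179 -0.1205  1.8113 -0.0551  1.0076 -1.4072] [0.5738 0.0512 0.1349] [3.1241 0.4459 3.0109] [ 0.5115 -0.1409  0.4538]
tip in rcd mm [-74.2712 -31.9283  39.8073] tool z in rcd [ 0.0097  0.0126 -0.9999] x [-0.9999  0.0101 -0.0096]
F in rcd [ 0.6672 -0.079   0.1896]
[-0.1615  0.0143  0.0138] [-0.5282  0.018   0.0173]
```

Emit:
carry_out --motion "-0.05 0.01 0.01 0;-0.1 0.015 0.01 0;-0.15 0.015 0.01 0;-0.2 0.015 0.01 0;-0.25 0.015 0.015 0;-0.3 0.015 0.015 0;-0.35 0.015 0.015 0;-0.35 0.015 0.015 0"

```text
time: 20.3
tool_pos: [0.6229, 0.0496, 0.1549]
ee_rot: [3.123, 0.445, 3.013]
wrist_force: [-1.3, 0.4, 0.0]
width: 0.0004
finger_force: 0.5
```

```bash
python3 -c "
from st import *
print(share([5,-30,38]))"
```

```text
20.3 [ 0.0114 -0.0232  1.6791 -0.0483  1.0425 -1.4205] [0.6229 0.0496 0.1549] [3.1232 0.4452 3.0135] [-1.3138  0.4377  0.0279]
tip in rcd mm [-21.4503 -27.6255  37.3044] tool z in rcd [ 0.009   0.0146 -0.9999] x [-0.9999  0.0078 -0.0089]
F in rcd [-1.2177  0.278   0.5986]
[-0.1765 -0.0144 -0.0033]
```

Emit:
carry_out --motion "-0.02 -0.01 0 0;-0.04 -0.01 0 0;-0.06 -0.01 0 0;-0.08 -0.01 0 0;-0.1 -0.01 0 0;-0.12 -0.01 0 0;-0.14 -0.01 0 0;-0.14 -0.01 0 0"

```text
time: 21.1
tool_pos: [0.6403, 0.0456, 0.163]
ee_rot: [3.124, 0.444, 3.014]
wrist_force: [-1.5, -0.7, -1.3]
width: 0.0005
finger_force: 0.5
```

Emit:
carry_out --motion "-0.005 0 0 0;-0.01 0 0 0;-0.015 0 0 0;-0.02 0 0 0;-0.025 0 0 0;-0.03 0 0 0;-0.035 0 0 0;-0.035 0 0 0"

```text
time: 21.9
tool_pos: [0.644, 0.0453, 0.1648]
ee_rot: [3.124, 0.441, 3.014]
wrist_force: [-7.3, 0.2, -0.7]
width: 0.0
finger_force: 2.9
```

```bash
python3 st.py
```

```text
21.9 [ 0.0022  0.0189  1.6157 -0.0431  1.0676 -1.4326] [0.644  0.0453 0.1648] [3.124  0.4409 3.014 ] [-7.2569  0.1652 -0.6775]
tip in rcd mm [  2.0698 -29.4418  37.161 ] tool z in rcd [ 0.0047  0.0141 -0.9999] x [-1.      0.0074 -0.0046]
F in rcd [-6.8343 -0.7008  2.4394]
```

Emit:
carry_out --motion "-0.005 0 0 0;-0.01 0 0 0;-0.015 0 0 0;-0.02 0 0 0;-0.02 0 0 0;-0.02 0 0 0;-0.02 0 0 0;-0.02 0 0 0"

```text
time: 22.7
tool_pos: [0.6444, 0.0452, 0.1647]
ee_rot: [3.124, 0.435, 3.014]
wrist_force: [-12.7, 0.2, 1.1]
width: 0.0002
finger_force: 6.2
```

```bash
python3 st.py
```

```text
22.7 [ 0.0018  0.0232  1.6098 -0.0423  1.0748 -1.4335] [0.6444 0.0452 0.1647] [3.1243 0.4354 3.0142] [-12.7478   0.2045   1.1044]
tip in rcd mm [  2.4068 -29.4274  36.8981] tool z in rcd [-0.0009  0.0139 -0.9999] x [-1.      0.0072  0.001 ]
F in rcd [-11.0264  -1.316    6.3603]
```

Emit:
carry_out --motion "-0.005 0 0 0;-0.01 0 0 0;-0.015 0 0 0;-0.02 0 0 0;-0.02 0 0 0;-0.02 0 0 0;-0.02 0 0 0;-0.02 0 0 0"

```text
time: 23.5
tool_pos: [0.6448, 0.0452, 0.1647]
ee_rot: [3.125, 0.429, 3.015]
wrist_force: [-19.7, 2.7, 3.2]
width: 0.0003
finger_force: 9.8
```

```bash
python3 st.py; python3 look.py pics/p3.png
```

```text
23.5 [ 0.0015  0.0276  1.6037 -0.0415  1.0824 -1.4344] [0.6448 0.0452 0.1647] [3.1248 0.4294 3.0146] [-19.7266   2.6604   3.1813]
tip in rcd mm [  2.6629 -29.4065  36.6974] tool z in rcd [-0.0068  0.0137 -0.9999] x [-1.      0.0069  0.0069]
F in rcd [-16.6938   0.2907  11.2946]
23.5 [ 0.0015  0.0276  1.6037 -0.0415  1.0824 -1.4344] [0.6448 0.0452 0.1647] [3.1248 0.4294 3.0146] [-19.7266   2.6604   3.1813]
tip in rcd mm [  2.6629 -29.4065  36.6974] tool z in rcd [-0.0068  0.0137 -0.9999] x [-1.      0.0069  0.0069]
F in rcd [-16.6938   0.2907  11.2946]
```

View pics/p3.png

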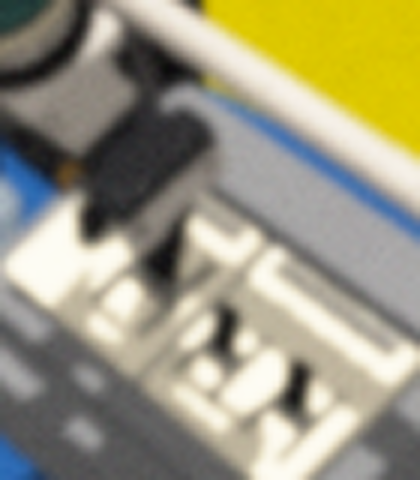

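The lever is up against its stop: the force points along the lever's face normal (about 34°) and the arm no longer advances. Now I back away.

Emit:
carry_out --motion "0.04 0 0 0;0.08 0 0 0;0.15 0 0 0;0.25 0 0 0;0.4 0 -0.05 0;0.6 0 -0.2 0;0.8 0 -0.5 0;0.8 0 -0.8 0"

```text
time: 24.35
tool_pos: [0.4873, 0.063, 0.221]
ee_rot: [3.125, 0.437, 3.015]
wrist_force: [1.1, -0.4, 0.6]
width: 0.0003
finger_force: 0.0
```

Emit:
carry_out --motion "0 0 0 0;0 0 0 0;0 0 0 0;0 0 0 0;0 0 0 0;0 0 0 0;0 0 0 0;0 0 0 0"

```text
time: 25.15
tool_pos: [0.4916, 0.0627, 0.2247]
ee_rot: [3.124, 0.444, 3.014]
wrist_force: [0.2, 0.1, 1.1]
width: 0.0004
finger_force: 0.0
```

```bash
python3 look.py pics/p4.png
```

```text
25.15 [ 0.0531 -0.3567  1.8165 -0.063   1.2423 -1.3869] [0.4916 0.0627 0.2247] [3.1237 0.4437 3.0138] [0.1717 0.1303 1.0958]
tip in rcd mm [-111.5105  -30.2843  156.2383] tool z in rcd [ 0.0074  0.0143 -0.9999] x [-0.9999  0.0075 -0.0073]
F in rcd [0.6036 0.1498 0.9277]
```

View pics/p4.png

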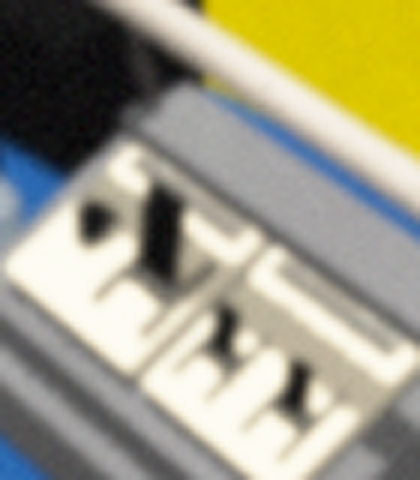

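The wide lever now stands latched up by itself, from about (160,280) to (162,190). The button is out at (95,220), both breaker levers are up, and the arm is clear.

```bash
python3 -c "
from bench import robot
print(robot.close_job())"
```

```text
the job is handed in; nothing more can be done
None
```

The trip test is done and handed in: I pressed the test button until the wide lever dropped, then lifted the lever until it latched. The last picture shows it standing up by itself with the button out and both breaker levers up. I read no force above about 20 N, and the arm was clear of everything; no verdict came back, and I did not measure the loose items again.

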